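# Finish dealing carton stock into three kit trays

### The arm

A 6-joint arm with a two-finger parallel gripper is mounted at the origin on a cart in front of the work surface, level with it; the furniture and walls round the work are solid. World frame = base frame: x ahead of the robot, y to its left, z up, the work surface at z = 0. Lengths are in m, angles in rad, forces in N, time in s.
With the tool pointing down it reaches from about 0.35 to 0.775 m from the base axis. Payload 7.3 kg.
Tool frame: the origin (TCP) lies on the mounting face of the last link; the fingertips stand 178 mm ahead of it and the grasp point (between the pads) lies 159 mm ahead of it (robot.tcp_to_tips is the distance from the TCP to the fingertips, in m); z points along the fingers, y is the direction in which the jaws open and shut (so a half turn about z gives the same grasp; the last joint's range is limited). The gripper opens to 92 mm and grips with 3 to 60 N. Pads are 19 mm wide; open, the fingers measure 130 mm over their backs; the gripper's body (75 mm by 190 mm) begins 47 mm behind the grasp point.
Start: joints at [1.201, 0.342, 1.524, -0, 1.275, -0.146], TCP at [0.116, 0.512, 0.405] pointing down, gripper open.
Joint ranges: [-2.53, 2.53], [-0.77, 2.02], [0.04, 2.7], [-1, 4.14], [0.28, 2.66], [-3.11, 3.11]. Speed limits (rad/s): [2.57, 2.57, 3.14, 3.14, 3.14, 3.14].

### API

Orientations are given as [roll, pitch, yaw] about the fixed x, y, z axes, in that order (R = Rz(yaw) Ry(pitch) Rx(roll)).
In Python, from cell import robot, viewer gives the robot as it stands.
- The arm moves only by the shell command python3 -m creep 'ROWS' [OPENING] [FORCE]. ROWS is JSON, a list that holds one entry, the list of rows, each a list of 6 numbers: the shift along the world's x, y, z in mm, then the turn, a rotation vector about the world's x, y, z in degrees. A call has 1 to 5 rows; each row shifts and turns the pose as measured when the row begins; what a row does not reach is not made up. A row lasts 1/12 s, in which the tool goes at most 41.7 mm and 7.16 degrees, less where a joint would pass 70% of its speed; a pose out of reach is approached as far as the arm can. A call with a gripper value outside its range is refused whole. OPENING is the closure, from -1 (fully open) to 1 (shut), set as the call begins (- or left out, the last holds). The fingers move at their own pace and stop on an object; FORCE is the grip in N (left out, the last holds). Time passes only in rows, so rows that do not move let the fingers close. It gives the time, the measured TCP pose, the force and the opening at its end, in the units of the state.
- robot.observe(): the state, without advancing time (a new reading comes with each control period).
- viewer.read_camera(name): name is "scene" or "top" or "wrist"; returns the picture (480x640x3 uint8, blue, green, red); there is no depth.
- viewer.camera_model(name): a dict with "fx", "fy", "cx", "cy" (pixels), "pose" (4x4, takes a point from camera to world coordinates); the wrist camera has in their place "mount" (4x4, takes a point from camera to tool coordinates, whose origin is the TCP and whose axes are the flange's). Camera axes: x right, y up, looking along -z (the intrinsics and any distortion apply to the point x, -y, -z); pixel columns grow to the right and rows downward; lengths in m; the calibration is good to about 2 mm. A picture is of the moment at which its call begins: read the wrist's pose just before it. camera_model takes no time and is no camera call.
- robot.hand_in(): hands the job in, once; it reports no verdict.
The state is a dict: "time": time; "qpos": joint angles; "qvel": joint speeds; "joint_efforts": joint torques, N m; "tool_pos": TCP position; "tool_rot": TCP orientation; "contact_force": force on the tool from outside, world axes, zero at the start; "torque": the same for the moment, N m; "opening": finger opening in m.
Only numpy, scipy, OpenCV 4.12 (cv2) and the standard library are available. Lean on these libraries where they do the work, as an engineer would, in place of code of your own. Each camera call takes 0.05 s, during which the arm holds its last target. There are 200 camera calls.

### The job

The three grey kit trays are being dealt out, one yellow carton each in the first round and one teal carton each in the second, but the first round stopped one tray short. Finish the first round, and only then deal the second, one teal carton to each tray, until every tray holds one of each, standing upright side by side on the tray floor inside the walls. Set the cartons down without dropping them, knock none over, and leave the loose tools and the cartons already dealt where they are.

Things in the scene. Friction and masses are not known exactly. Their poses are not given: they have to be found in the camera images.
- tray_a: grey kit tray, fixed. Inside 108 (own x) x 58 mm (own y), wall 3, floor 4 mm thick; flared lip, top edge 28 mm above the bench, 120 x 70 mm over the lip. Origin: centre of underside. Fits a yellow (60 mm along x) beside a teal carton (35 mm along x, 51 across): 95 of 108 mm, so each stands near one end; ends alike. Starts with yellow_a at its +x end
- tray_b: grey kit tray, same size and axes as tray_a, fixed. Starts with yellow_b at its own +x end
- tray_c: grey kit tray, same size and axes as tray_a, fixed. Starts empty: the one tray not yet dealt a yellow carton
- yellow_a: yellow carton 46 x 60 x 90 mm, 0.16 kg, upright. Origin: centre of underside; own x along the 46 mm side, y along the 60 mm side, z up. Already stands in tray_a, about 3 mm from the tray's +x end wall, 60 mm side along the tray; leave it there.
- yellow_b: yellow carton 46 x 60 x 90 mm, 0.16 kg, upright. Origin: centre of underside; own x along the 46 mm side, y along the 60 mm side, z up. Already stands in tray_b, about 3 mm from the tray's +x end wall, 60 mm side along the tray; leave it there.
- yellow_c: yellow carton 46 x 60 x 90 mm, 0.16 kg, upright. Origin: centre of underside; own x along the 46 mm side, y along the 60 mm side, z up. Stands on the bench in the stock row nearest the robot; it is the one missing in tray_c.
- teal_1: teal carton 51 x 35 x 70 mm, 0.08 kg, standing on its 51 x 35 mm face in the stock row near the robot; all three are alike. Own x along the 51 mm side, own y UP, own z level along the 35 mm side. Origin: centre of an upright 51 x 70 mm face, 35 mm above the underside, 17.5 mm from the carton's middle (use point teal_1_foot)
- teal_1_foot (a point): centre of the underside of teal_1; axes as teal_1
- teal_2: teal carton 51 x 35 x 70 mm, 0.08 kg, standing on its 51 x 35 mm face in the stock row near the robot; all three are alike. Own x along the 51 mm side, own y UP, own z level along the 35 mm side. Origin: centre of an upright 51 x 70 mm face, 35 mm above the underside, 17.5 mm from the carton's middle (use point teal_2_foot)
- teal_2_foot (a point): centre of the underside of teal_2; axes as teal_2
- teal_3: teal carton 51 x 35 x 70 mm, 0.08 kg, standing on its 51 x 35 mm face in the stock row near the robot; all three are alike. Own x along the 51 mm side, own y UP, own z level along the 35 mm side. Origin: centre of an upright 51 x 70 mm face, 35 mm above the underside, 17.5 mm from the carton's middle (use point teal_3_foot)
- teal_3_foot (a point): centre of the underside of teal_3; axes as teal_3
- small_spanner: combination spanner, 166 x 27 x 8 mm, lying between two trays; origin: centre of its underside, own x along its length. Bystander: leave it alone.
- red_pencil: red flat carpenter's pencil, 170 x 11 x 8 mm, lying between two trays; origin: centre of its underside, own x along its length. Bystander: leave it alone.
- blue_pliers: blue-handled pliers, 158 x 64 x 16 mm, lying to the right of the trays; origin: centre of its underside, own x along its length. Bystander: leave it alone.
Not all that is in view belongs to the job. Leave any black or purple look-alike of the teal_3 alone.

How it is judged:
On the way:
1. the first round is complete: the short tray has its yellow carton, standing on the tray floor, and no tray has a teal carton yet (x of yellow_a in the frame of tray_a between -0.028 and 0.028 m and y of yellow_a in the frame of tray_a between -0.012 and 0.012 m and z of yellow_a in the frame of tray_a between 0 and 0.009 m and angle between each of yellow_a, yellow_b, yellow_c's own z axis and vertical below 0.12 rad and x of yellow_b in the frame of tray_b between -0.028 and 0.028 m and y of yellow_b in the frame of tray_b between -0.012 and 0.012 m and z of yellow_b in the frame of tray_b between 0 and 0.009 m and x of yellow_c in the frame of tray_c between -0.028 and 0.028 m and y of yellow_c in the frame of tray_c between -0.012 and 0.012 m and z of yellow_c in the frame of tray_c between 0 and 0.009 m and contact force between yellow_c and the fingers below 0.3 N and horizontal distance between each of teal_1_foot, teal_2_foot, teal_3_foot and tray_a above 0.07 m and horizontal distance between each of teal_1_foot, teal_2_foot, teal_3_foot and tray_b above 0.07 m and horizontal distance between each of teal_1_foot, teal_2_foot, teal_3_foot and tray_c above 0.07 m), for 0.2 s.
At the end, for the whole second after the job is handed in: Every tray holds its yellow carton and one teal carton, all standing upright (within 7 degrees) down on the tray floor (underside less than 9 mm above the tray's underside, whose floor is 4 mm thick), inside the walls, released and at rest (x of yellow_a in the frame of tray_a between -0.028 and 0.028 m and y of yellow_a in the frame of tray_a between -0.012 and 0.012 m and z of yellow_a in the frame of tray_a between 0 and 0.009 m and angle between each of yellow_a, yellow_b, yellow_c's own z axis and vertical below 0.12 rad and x of yellow_b in the frame of tray_b between -0.028 and 0.028 m and y of yellow_b in the frame of tray_b between -0.012 and 0.012 m and z of yellow_b in the frame of tray_b between 0 and 0.009 m and x of yellow_c in the frame of tray_c between -0.028 and 0.028 m and y of yellow_c in the frame of tray_c between -0.012 and 0.012 m and z of yellow_c in the frame of tray_c between 0 and 0.009 m and (((x of teal_1_foot in the frame of tray_a between -0.042 and 0.042 m and y of teal_1_foot in the frame of tray_a between -0.012 and 0.012 m and z of teal_1_foot in the frame of tray_a between 0 and 0.009 m) and angle between teal_1's own y axis and vertical below 0.12 rad) or ((x of teal_2_foot in the frame of tray_a between -0.042 and 0.042 m and y of teal_2_foot in the frame of tray_a between -0.012 and 0.012 m and z of teal_2_foot in the frame of tray_a between 0 and 0.009 m) and angle between teal_2's own y axis and vertical below 0.12 rad) or ((x of teal_3_foot in the frame of tray_a between -0.042 and 0.042 m and y of teal_3_foot in the frame of tray_a between -0.012 and 0.012 m and z of teal_3_foot in the frame of tray_a between 0 and 0.009 m) and angle between teal_3's own y axis and vertical below 0.12 rad)) and (((x of teal_1_foot in the frame of tray_b between -0.042 and 0.042 m and y of teal_1_foot in the frame of tray_b between -0.012 and 0.012 m and z of teal_1_foot in the frame of tray_b between 0 and 0.009 m) and angle between teal_1's own y axis and vertical below 0.12 rad) or ((x of teal_2_foot in the frame of tray_b between -0.042 and 0.042 m and y of teal_2_foot in the frame of tray_b between -0.012 and 0.012 m and z of teal_2_foot in the frame of tray_b between 0 and 0.009 m) and angle between teal_2's own y axis and vertical below 0.12 rad) or ((x of teal_3_foot in the frame of tray_b between -0.042 and 0.042 m and y of teal_3_foot in the frame of tray_b between -0.012 and 0.012 m and z of teal_3_foot in the frame of tray_b between 0 and 0.009 m) and angle between teal_3's own y axis and vertical below 0.12 rad)) and (((x of teal_1_foot in the frame of tray_c between -0.042 and 0.042 m and y of teal_1_foot in the frame of tray_c between -0.012 and 0.012 m and z of teal_1_foot in the frame of tray_c between 0 and 0.009 m) and angle between teal_1's own y axis and vertical below 0.12 rad) or ((x of teal_2_foot in the frame of tray_c between -0.042 and 0.042 m and y of teal_2_foot in the frame of tray_c between -0.012 and 0.012 m and z of teal_2_foot in the frame of tray_c between 0 and 0.009 m) and angle between teal_2's own y axis and vertical below 0.12 rad) or ((x of teal_3_foot in the frame of tray_c between -0.042 and 0.042 m and y of teal_3_foot in the frame of tray_c between -0.012 and 0.012 m and z of teal_3_foot in the frame of tray_c between 0 and 0.009 m) and angle between teal_3's own y axis and vertical below 0.12 rad)) and linear speed of each of yellow_a, yellow_b, yellow_c, teal_1, teal_2, teal_3 below 0.02 m/s); the robot touches nothing.
It fails at once if a carton knocked over (angle between any of yellow_a, yellow_b, yellow_c's own z axis and vertical above 0.7 rad or angle between any of teal_1, teal_2, teal_3's own y axis and vertical above 0.7 rad).
It fails at once if a carton dropped: falling free faster than 0.55 m/s, which takes a drop of about 15 mm ((linear speed of yellow_a above 0.55 m/s and contact force between yellow_a and the fingers below 0.05 N) or (linear speed of yellow_b above 0.55 m/s and contact force between yellow_b and the fingers below 0.05 N) or (linear speed of yellow_c above 0.55 m/s and contact force between yellow_c and the fingers below 0.05 N) or (linear speed of teal_1 above 0.55 m/s and contact force between teal_1 and the fingers below 0.05 N) or (linear speed of teal_2 above 0.55 m/s and contact force between teal_2 and the fingers below 0.05 N) or (linear speed of teal_3 above 0.55 m/s and contact force between teal_3 and the fingers below 0.05 N)).
It fails at once if a loose tool moved by more than 3 cm (distance of any of small_spanner, red_pencil, blue_pliers from where it was at the start of the episode above 0.03 m).
It fails at once if a yellow carton that was already dealt taken out of its place (moved by more than 3 cm) (distance of any of yellow_a, yellow_b from where it was at the start of the episode above 0.03 m).
It also fails if it takes over 62 s, if anything falls off the work surface, if the arm or the gripper's body presses on something with over 40 N, if the wrist force passes 120 N, or if a joint passes its speed limit or range.

## Working session

There is one attempt and no reset: what is moved stays moved. The work goes in short steps, Python scripts to look and compute and a shell command to move; the robot and the scene stay as the last step left them, time stands still between calls to the robot, and variables do not carry over. Pictures are saved under pics/ and viewed, about 8 in all and at most 12, crops included, and the job is handed in when it is done.

```bash
mkdir -p pics; ls; python3 - <<'E'
from cell import robot, viewer
import cv2,numpy as np
for n in("scene","top"):
    im=viewer.read_camera(n); cv2.imwrite(f"pics/{n}0.png",im)
    m=viewer.camera_model(n); print(n,{k:(np.round(v,4).tolist()) for k,v in m.items()})
m=viewer.camera_model("wrist");print({k:(np.round(v,4).tolist()) for k,v in m.items()})
print(robot.observe())
E
```

```text
pics
scene {'fx': 513.8903, 'fy': 513.8903, 'cx': 310.3212, 'cy': 244.7907, 'pose': [[-0.5139, 0.3388, -0.7882, -0.6363], [-0.8576, -0.2253, 0.4623, 0.6748], [-0.021, 0.9135, 0.4063, 0.6261], [0.0, 0.0, 0.0, 1.0]]}
top {'fx': 521.8156, 'fy': 521.8156, 'cx': 320.2228, 'cy': 235.0604, 'pose': [[-0.0389, 0.9766, -0.2115, 0.2189], [-0.9992, -0.0384, 0.0064, 0.0181], [-0.0018, 0.2116, 0.9774, 1.3269], [0.0, 0.0, 0.0, 1.0]]}
{'fx': 335.7311, 'fy': 335.7311, 'cx': 319.7527, 'cy': 239.7508, 'mount': [[0.0009, 0.9603, 0.2789, 0.0751], [1.0, -0.0005, -0.0013, -0.0015], [-0.0011, 0.2789, -0.9603, 0.0198], [0.0, 0.0, 0.0, 1.0]]}
{'time': 0.1, 'qpos': array([ 1.20100314e+00,  3.42625817e-01,  1.52491104e+00, -2.24361465e-06,
        1.27539514e+00, -1.46002189e-01]), 'qvel': array([ 0.00091428, -0.00210286, -0.00156625, -0.0003192 ,  0.00046739,
       -0.00015337]), 'joint_efforts': array([ 1.20175853e-03, -4.32002699e+01, -2.44698268e+01,  7.17790006e-02,
        5.25071018e-02, -6.78706942e-05]), 'tool_pos': array([0.11644743, 0.51179845, 0.40413208]), 'tool_rot': array([-3.14026725e+00, -1.92730241e-04,  2.91780218e+00]), 'contact_force': array([ 0.29356963, -0.35435028, -0.26464871]), 'torque': array([ 0.01620787, -0.04587373,  0.04377773]), 'opening': 0.09186249725336382}
```

View pics/top0.png

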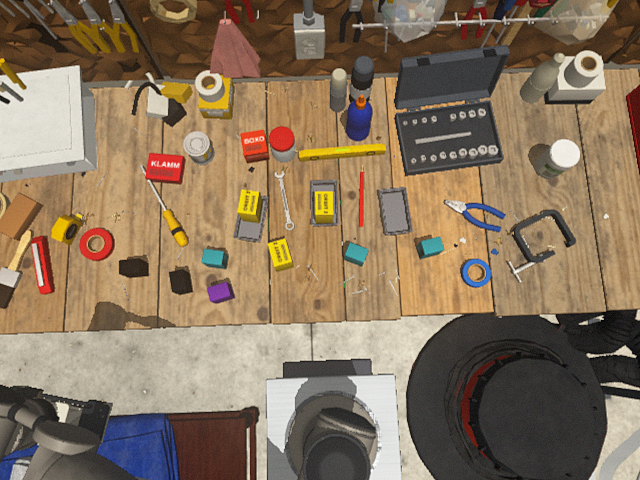

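View pics/scene0.png

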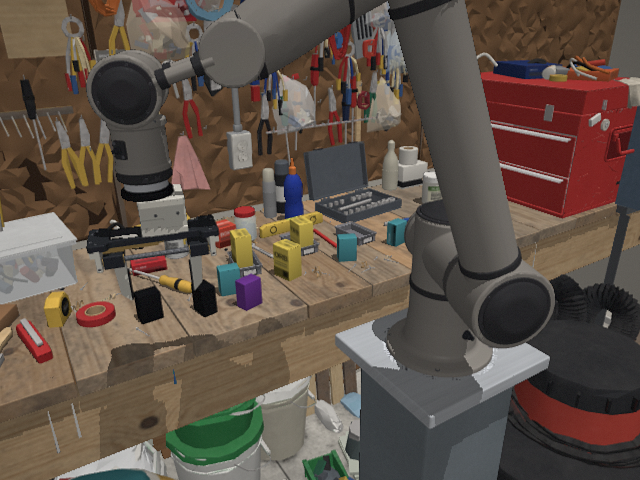

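Top view: trays at (250,218) with yellow (248,205), (323,203) with yellow, and an empty one at (395,211). Stock: yellow_c at (280,254), teal at (213,257), (355,252) and (430,246). Look-alikes are purple (219,291) and black (180,280), (133,267). Other yellow things, namely the level (342,152), tape and glue, are not cartons.

```bash
cat > h.py <<'E'
import cv2,numpy as np
from cell import robot,viewer
from scipy.spatial.transform import Rotation as Ro
def pose():
    s=robot.observe(); T=np.eye(4); T[:3,:3]=Ro.from_euler('xyz',s['tool_rot']).as_matrix(); T[:3,3]=s['tool_pos']; return T
def cam(n):
    m=viewer.camera_model(n)
    P=pose()@np.array(m['mount']) if n=='wrist' else np.array(m['pose'])
    return m,P
def ray(m,P,px,z):
    px=np.atleast_2d(px).astype(float)
    d=np.c_[(px[:,0]-m['cx'])/m['fx'],-(px[:,1]-m['cy'])/m['fy'],-np.ones(len(px))]@P[:3,:3].T
    return P[:3,3]+d*((z-P[2,3])/d[:,2])[:,None]
def proj(m,P,X):
    c=(np.atleast_2d(X)-P[:3,3])@P[:3,:3]
    return np.c_[m['cx']+m['fx']*c[:,0]/-c[:,2], m['cy']-m['fy']*c[:,1]/-c[:,2]]
E
python3 - <<'E'
from h import *
m,P=cam('top')
for n,p,z in [('tray1',(250,218),.02),('tray2',(323,203),.02),('tray3',(395,211),.02),('y1',(248,203),.09),('yc',(280,251),.09),('t1',(213,254),.07),('t2',(355,250),.07),('t3',(430,243),.07),('purp',(219,288),.07)]:
    print(n,ray(m,P,p,z)[0].round(3))
E
```

```text
tray1 [0.554 0.189 0.02 ]
tray2 [ 0.587 -0.001  0.02 ]
tray3 [ 0.558 -0.186  0.02 ]
y1 [0.574 0.184 0.09 ]
yc [0.451 0.108 0.09 ]
t1 [0.454 0.274 0.07 ]
t2 [ 0.45  -0.074  0.07 ]
t3 [ 0.46  -0.259  0.07 ]
purp [0.37  0.259 0.07 ]
```

```bash
python3 -m creep '[[[35,-20,2,0,0,6.4],[35,-20,2,0,0,6.4],[35,-20,2,0,0,0],[35,-20,2,0,0,0],[35,-20,2,0,0,0]]]'
python3 -m creep '[[[35,-20,2,0,0,0],[16,-38,2,0,0,0],[16,-38,2,0,0,0],[16,-38,2,0,0,0],[16,-38,2,0,0,0]]]'
python3 -m creep '[[[16,-38,0,0,0,0],[16,-38,0,0,0,0],[16,-38,0,0,0,0],[16,-38,0,0,0,0],[16,-38,0,0,0,0]]]'
python3 -m creep '[[[0,-38,0,0,0,0],[0,0,0,0,0,0],[0,0,0,0,0,0]]]'
python3 - <<'E'
from h import *
print(pose().round(4).tolist())
im=viewer.read_camera('wrist'); cv2.imwrite('pics/w1.png',im)
E
```

```text
time: 0.52
tool_pos: [0.288, 0.4119, 0.4119]
tool_rot: [-3.138, -0.005, -3.125]
contact_force: [0.1, 0.3, 1.3]
opening: 0.092
time: 0.93
tool_pos: [0.3916, 0.2383, 0.4197]
tool_rot: [-3.137, -0.007, -3.125]
contact_force: [1.4, 0.8, 0.7]
opening: 0.0917
time: 1.35
tool_pos: [0.47, 0.0452, 0.4192]
tool_rot: [-3.137, -0.008, -3.125]
contact_force: [0.9, 0.4, -0.8]
opening: 0.0919
time: 1.6
tool_pos: [0.4721, -0.0023, 0.4179]
tool_rot: [-3.135, -0.009, -3.135]
contact_force: [0.2, -0.1, -0.9]
opening: 0.092
[[-0.9999, -0.0067, -0.0088, 0.4721], [-0.0067, 1.0, -0.0064, -0.0023], [0.0088, -0.0063, -0.9999, 0.4179], [0.0, 0.0, 0.0, 1.0]]
```

View pics/w1.png

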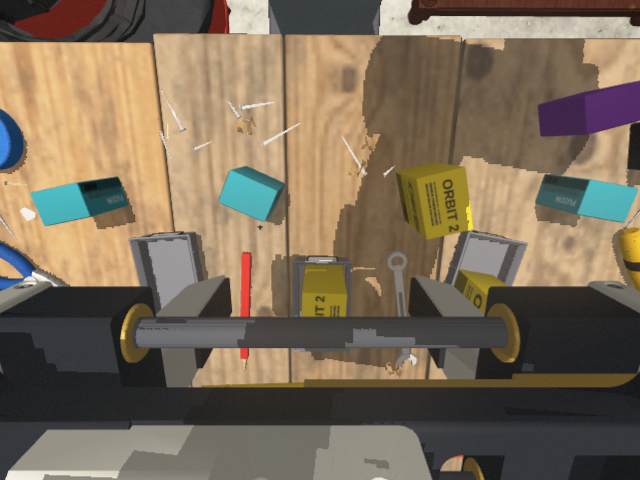

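Wrist view: teal at (78,200), (250,193) and (585,198), yellow_c at (435,200), purple at (590,108); trays are half hidden by the gripper. I'll look closer at the stock.

```bash
python3 - <<'E'
from h import *
im=cv2.imread('pics/w1.png')
a=cv2.resize(im[150:250,20:140],None,fx=3.3,fy=3.3,interpolation=cv2.INTER_CUBIC)
b=cv2.resize(im[150:250,200:320],None,fx=3.3,fy=3.3,interpolation=cv2.INTER_CUBIC)
c=cv2.resize(im[150:250,370:490],None,fx=3.3,fy=3.3,interpolation=cv2.INTER_CUBIC)
d=cv2.resize(im[150:250,520:640],None,fx=3.3,fy=3.3,interpolation=cv2.INTER_CUBIC)
cv2.imwrite('pics/crop.png',cv2.vconcat([cv2.hconcat([a,b]),cv2.hconcat([c,d])])[:600,:800])
hsv=cv2.cvtColor(im,cv2.COLOR_BGR2HSV)
for n,(x0,x1,y0,y1) in dict(t3=(20,140,150,250),t2=(200,320,150,250),t1=(520,640,150,250)).items():
    h=hsv[y0:y1,x0:x1]; mk=((h[...,0]>82)&(h[...,0]<100)&(h[...,1]>100))
    v=h[...,2][mk]; print(n,np.histogram(v,bins=12,range=(0,240))[0])
    t,_=cv2.threshold(v.reshape(-1,1),0,255,cv2.THRESH_OTSU); print(t)
E
```

```text
t3 [   9  115  300  585   70   19   23   31   27 1592    5    0]
125.0
t2 [   0    0    0    0   87  252   66   44  120 1581    2    0]
148.0
t1 [   0    0    0    0   10   24   28   23  173 1531    0    0]
152.0
```

View pics/crop.png

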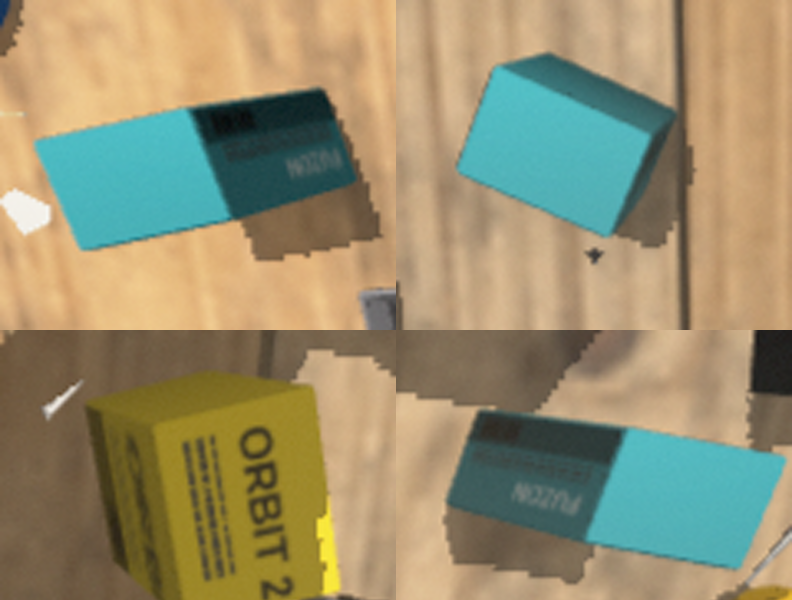

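```bash
python3 - <<'E'
from h import *
im=cv2.imread('pics/w1.png'); m,P=cam('wrist')
hsv=cv2.cvtColor(im,cv2.COLOR_BGR2HSV)
for n,(x0,x1,y0,y1) in dict(t3=(20,140,150,250),t2=(200,320,150,250),t1=(520,640,150,250)).items():
    h=hsv[y0:y1,x0:x1]; mk=((h[...,0]>82)&(h[...,0]<100)&(h[...,1]>100)&(h[...,2]>165)).astype(np.uint8)
    c=max(cv2.findContours(mk,0,2)[0],key=cv2.contourArea)[:,0]+[x0,y0]
    X=ray(m,P,c,.07)[:,:2]
    (ce,wh,a)=cv2.minAreaRect((X*1000).astype(np.float32)); b=cv2.boxPoints((ce,wh,a))
    e=max([b[1]-b[0],b[2]-b[1]],key=np.linalg.norm)
    print(n,np.round(ce,1),np.round(wh,1),'long side dir deg',np.degrees(np.arctan2(e[1],e[0])).round(1)%180)
A=ray(m,P,[[417,178.8],[465.5,167.6]],.09)[:,:2]*1000
e=A[1]-A[0]; L=np.linalg.norm(e); e/=L; nrm=np.array([-e[1],e[0]]); nrm*=np.sign(nrm[0])
print('yc',A.round(1).tolist(),L,A.mean(0)+nrm*30,'46dir',np.degrees(np.arctan2(e[1],e[0])))
E
```

```text
t3 [ 454.8 -263.6] [33.4 48.3] long side dir deg 102.2
t2 [444.6 -76.9] [48.7 33.7] long side dir deg 66.2
t1 [446.1 276.1] [48.7 33.4] long side dir deg 80.4
yc [[424.8, 82.6], [414.4, 125.2]] 43.86493449824862 [448.7365638  110.96624195] 46dir 103.63923415565941
```

```bash
python3 -m creep '[[[33,0,0,0,0,0],[33,0,0,0,0,0],[33,0,0,0,0,0],[30,0,0,0,0,0],[0,0,0,0,0,0]]]' && python3 -m creep '[[[0,0,0,0,0,0]]]'
python3 - <<'E'
from h import *
print(pose().round(4).tolist())
im=viewer.read_camera('wrist'); cv2.imwrite('pics/w2.png',im)
E
```

```text
time: 2.07
tool_pos: [0.6026, 0.0058, 0.4164]
tool_rot: [-3.137, -0.015, -3.127]
contact_force: [-1.8, 0.4, -0.2]
opening: 0.0921
time: 2.15
tool_pos: [0.603, 0.0077, 0.4154]
tool_rot: [-3.137, -0.016, -3.125]
contact_force: [-1.1, 0.1, -0.5]
opening: 0.0918
[[-0.9997, -0.0168, -0.0163, 0.603], [-0.0167, 0.9998, -0.0047, 0.0077], [0.0164, -0.0044, -0.9999, 0.4154], [0.0, 0.0, 0.0, 1.0]]
```

View pics/w2.png

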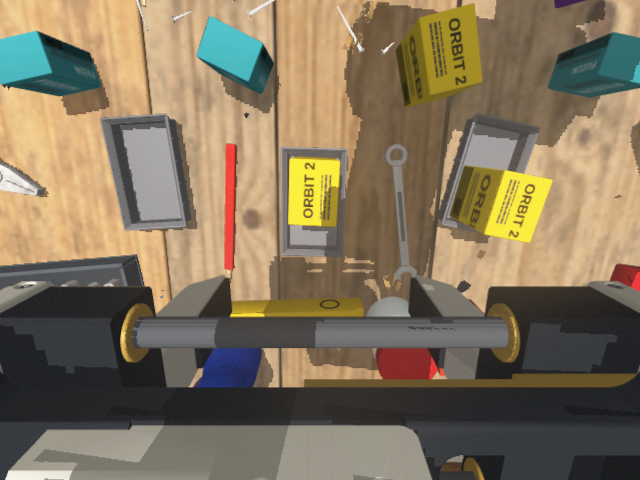

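Trays clear: c at (147,172), b at (315,203) with yellow at (315,190), a at (490,175) with yellow (510,205). Next, the lip outlines.

```bash
python3 - <<'E'
from h import *
im=cv2.imread('pics/w2.png'); m,P=cam('wrist')
hsv=cv2.cvtColor(im,cv2.COLOR_BGR2HSV)
out=im.copy()
for n,(x0,x1,y0,y1) in dict(c=(95,200,105,240),b=(272,356,140,265),a=(432,550,105,248)).items():
    h=hsv[y0:y1,x0:x1]; b_,g_,r_=[im[y0:y1,x0:x1,i].astype(int) for i in range(3)]
    mk=((b_-r_>-12)&(h[...,2]>40)).astype(np.uint8)
    mk=cv2.morphologyEx(mk,cv2.MORPH_OPEN,np.ones((3,3)))
    cs=cv2.findContours(mk,0,2)[0]
    c=np.vstack([k for k in cs if cv2.contourArea(k)>60])[:,0]+[x0,y0]
    X=ray(m,P,c,.028)[:,:2]*1000
    ce,wh,a=cv2.minAreaRect(X.astype(np.float32)); B=cv2.boxPoints((ce,wh,a))
    e=max([B[1]-B[0],B[2]-B[1]],key=np.linalg.norm)
    print(n,np.round(ce,1),np.round(wh,1),'x-axis deg',((np.degrees(np.arctan2(e[1],e[0]))+90)%180-90).round(1))
    q=proj(m,P,np.c_[B/1000,np.full(4,.028)])
    cv2.polylines(out,[q.round().astype(int)],True,(0,0,255),1)
# yellow tops (bright)
for n,(x0,x1,y0,y1) in dict(yb=(272,356,140,265),ya=(432,560,105,250),yc=(380,490,0,110)).items():
    h=hsv[y0:y1,x0:x1]; mk=((h[...,0]>20)&(h[...,0]<35)&(h[...,1]>150)&(h[...,2]>(95 if n=='yc' else 190))).astype(np.uint8)
    mk=cv2.morphologyEx(mk,cv2.MORPH_CLOSE,np.ones((9,9)))
    c=max(cv2.findContours(mk,0,2)[0],key=cv2.contourArea)[:,0]+[x0,y0]
    X=ray(m,P,c,.09 if n=='yc' else .094)[:,:2]*1000
    ce,wh,a=cv2.minAreaRect(X.astype(np.float32)); B=cv2.boxPoints((ce,wh,a))
    print(n,np.round(ce,1),np.round(wh,1),a)
    q=proj(m,P,np.c_[B/1000,np.full(4,.094)])
    cv2.polylines(out,[q.round().astype(int)],True,(255,0,0),1)
cv2.imwrite('pics/o2.png',cv2.resize(out[0:265,90:570],(800,442),interpolation=cv2.INTER_CUBIC))
E
```

```text
c [ 557.6 -181.5] [120.1  77.9] x-axis deg 4.6
b [586.6  -2.7] [ 68.6 119.3] x-axis deg -0.7
a [553.7 183.4] [ 76.9 120. ] x-axis deg -10.8
yb [565.9  -1.5] [44.5 59.9] 88.2923583984375
ya [575.5 184.2] [44.9 59.5] 80.09040832519531
yc [453.2 100.1] [68.8 67.2] 15.357830047607422
```

View pics/o2.png

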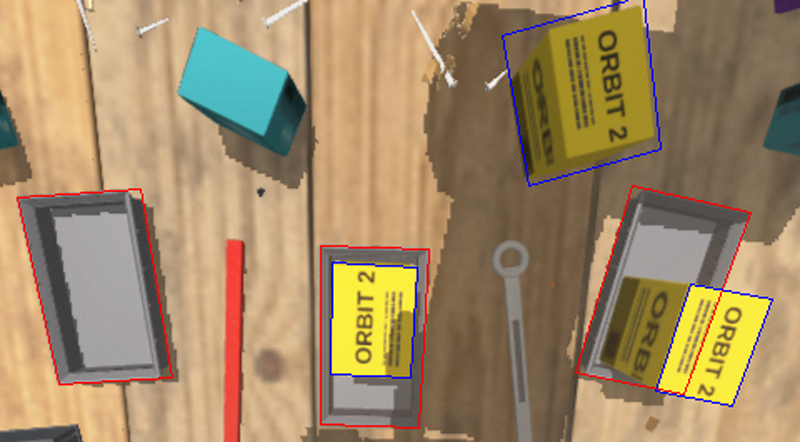

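```bash
cat >> h.py <<'E'
def go(x,y,z,yaw):
    "deltas (mm, rotvec deg) to bring grasp point to x,y,z mm with tool down at yaw deg"
    T=pose(); R=Ro.from_euler('xyz',[180,0,yaw],degrees=True).as_matrix()
    p=np.array([x,y,z+159.])-T[:3,3]*1000
    print('delta',p.round(1),'rot',Ro.from_matrix(R@T[:3,:3].T).as_rotvec(degrees=True).round(2))
E
python3 - <<'E'
from h import *
m,P=cam('wrist')
q=np.array([[555,22],[567,160],[660,148],[643,2]])/1.6667+[90,0]
X=ray(m,P,q,.09)[:,:2]*1000; print(X.round(1).tolist(),X.mean(0))
for i in range(4): d=X[(i+1)%4]-X[i]; print(np.linalg.norm(d).round(1),np.degrees(np.arctan2(d[1],d[0])).round(1))
go(449,111,180,193.6)
E
```

```text
[[421.5, 84.6], [482.7, 96.7], [476.3, 143.1], [412.5, 125.5]] [448.27838755 112.48050579]
62.4 11.2
46.8 97.9
66.1 -164.6
41.9 -77.6
delta [-153.7  103.3  -76.3] rot [ 0.36 -0.9  12.64]
```

```bash
python3 -m creep '[[[-31,21,-15,0.1,-0.3,4],[-31,21,-15,0.1,-0.3,4],[-31,21,-15,0.1,-0.3,4],[-31,21,-15,0,0,0],[-31,20,-15,0,0,0]]]' -1 && python3 -m creep '[[[0,0,0,0,0,0]]]'
python3 - <<'E'
from h import *
go(448.5,112,68,193.3)
cv2.imwrite('pics/w3.png',viewer.read_camera('wrist'))
E
```

```text
time: 2.62
tool_pos: [0.4424, 0.113, 0.3415]
tool_rot: [-3.138, 0.01, -2.906]
contact_force: [0.4, 1.6, 0.3]
opening: 0.0915
time: 2.7
tool_pos: [0.4345, 0.1156, 0.3387]
tool_rot: [-3.141, -0.001, -2.902]
contact_force: [-0.2, 0.5, 0.2]
opening: 0.0922
delta [  14.    -3.6 -111.7] rot [ 0.03 -0.05 -0.41]
```

View pics/w3.png

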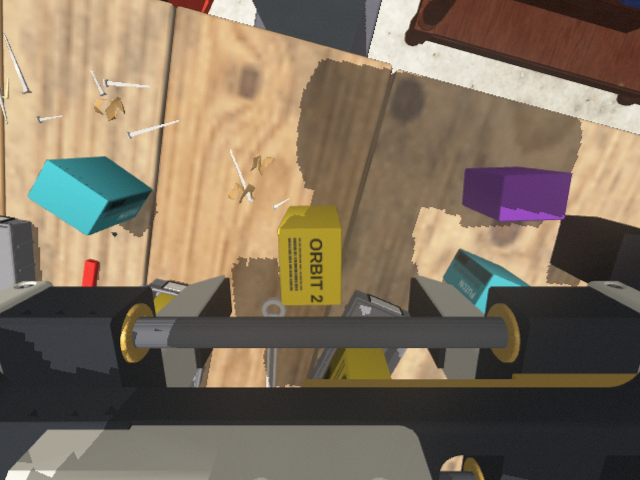

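```bash
python3 -m creep '[[[7,-2,-25,0,0,0],[6,-1,-30,0,0,0],[1,0,-30,0,0,0],[0,0,-15,0,0,0],[0,0,0,0,0,0]]]' && python3 - <<'E'
from h import *
go(448.5,112,68,193.3)
E
```

```text
time: 3.17
tool_pos: [0.4505, 0.1131, 0.2438]
tool_rot: [-3.136, 0.021, -2.897]
contact_force: [-0.9, -0.3, -0.3]
opening: 0.0922
delta [ -2.   -1.1 -16.8] rot [ 0.01  1.23 -0.73]
```

```bash
python3 -m creep '[[[-2,-1,-10,0,1.2,-0.7],[0,0,-6,0,0,0],[0,0,0,0,0,0]]]' && python3 - <<'E'
from h import *
go(448.5,112,68,193.3)
E
python3 -m creep '[[[0,0,0,0,0,0],[0,0,0,0,0,0],[0,0,0,0,0,0],[0,0,0,0,0,0],[0,0,0,0,0,0]]]' 1 25 ; python3 -m creep '[[[0,0,0,0,0,0],[0,0,0,0,0,0]]]'
```

```text
time: 3.42
tool_pos: [0.4493, 0.1119, 0.229]
tool_rot: [-3.141, 0.002, -2.91]
contact_force: [-0.8, 0.3, -0.4]
opening: 0.0919
delta [-0.8  0.1 -2. ] rot [-0.    0.14  0.04]
time: 3.83
tool_pos: [0.4504, 0.1118, 0.232]
tool_rot: [-3.14, 0.008, -2.91]
contact_force: [0.7, -0.2, 0.4]
opening: 0.0627
time: 4.0
tool_pos: [0.4505, 0.1119, 0.2325]
tool_rot: [-3.14, 0.009, -2.91]
contact_force: [-0.4, -1.0, -0.4]
opening: 0.0496
```

```bash
python3 -m creep '[[[0,0,0,0,0,0],[0,0,0,0,0,0],[0,0,0,0,0,0]]]' && python3 -m creep '[[[0,0,10,0,0,0],[0,0,25,0,0,0],[0,0,25,0,0,0],[0,0,0,0,0,0]]]' && python3 - <<'E'
from h import *
print(robot.observe()['time'])
# tray c centre, yellow at +20 along tray x
c=np.array([557.9,-185.4]);a=np.radians(4.6);t=c+20*np.array([np.cos(a),np.sin(a)]);print(t)
go(*t,150,184.6)
E
```

```text
time: 4.25
tool_pos: [0.4505, 0.1119, 0.2325]
tool_rot: [-3.14, 0.01, -2.91]
contact_force: [1.1, 0.7, -0.6]
opening: 0.0451
time: 4.58
tool_pos: [0.4494, 0.1118, 0.2922]
tool_rot: [-3.141, 0.002, -2.91]
contact_force: [1.1, -0.0, -1.2]
opening: 0.0451
4.5833
[ 577.83557757 -183.79602151]
delta [ 128.4 -295.6   16.8] rot [ 0.01  0.12 -8.66]
```

```bash
python3 -m creep '[[[0,-5,25,0,0,0],[10,-25,25,0,0,-2],[14,-34,0,0,0,-2],[14,-34,0,0,0,-2],[14,-34,0,0,0,-2]]]' && python3 -m creep '[[[14,-34,0,0,0,0],[14,-34,0,0,0,0],[14,-34,0,0,0,0],[12,-25,0,0,0,0],[0,0,0,0,0,0]]]' && python3 - <<'E'
from h import *
go(577.8,-183.8,150,184.6); print(robot.observe()['opening'])
E
```

```text
time: 5.0
tool_pos: [0.4991, -0.0191, 0.3421]
tool_rot: [3.139, -0.002, -3.044]
contact_force: [1.1, 0.9, -2.4]
opening: 0.0453
time: 5.42
tool_pos: [0.5552, -0.1586, 0.3361]
tool_rot: [3.139, -0.006, -3.051]
contact_force: [-1.0, 0.0, -1.0]
opening: 0.0449
delta [ 22.6 -25.2 -27.1] rot [-0.1  -0.33 -0.6 ]
0.04486175726241405
```

```bash
python3 -m creep '[[[12,-13,-5,-0.1,-0.3,-0.6],[10,-12,-5,0,0,0],[0,0,0,0,0,0],[0,0,0,0,0,0]]]' && python3 - <<'E'
from h import *
go(577.8,-183.8,150,184.6)
print(pose().round(4).tolist())
im=viewer.read_camera('wrist');cv2.imwrite('pics/w4.png',im)
np.save('P4.npy',cam('wrist')[1])
cv2.imwrite('pics/w4c.png',cv2.resize(im[90:340,200:500],None,fx=2.4,fy=2.4,interpolation=cv2.INTER_CUBIC))
E
```

```text
time: 5.75
tool_pos: [0.5768, -0.1857, 0.3197]
tool_rot: [3.137, -0.008, -3.066]
contact_force: [-0.2, -0.6, -1.7]
opening: 0.0449
delta [  1.    1.9 -10.7] rot [-0.25 -0.47  0.27]
[[-0.9971, -0.0755, -0.0082, 0.5768], [-0.0755, 0.9971, 0.0043, -0.1857], [0.0078, 0.0049, -1.0, 0.3197], [0.0, 0.0, 0.0, 1.0]]
```

View pics/w4c.png

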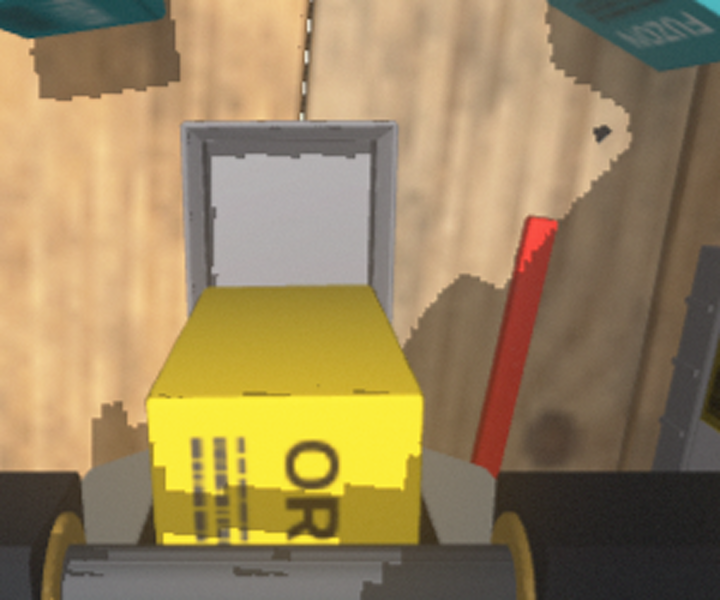

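```bash
python3 - <<'E'
from h import *
m=viewer.camera_model('wrist');P=np.load('P4.npy'); f=lambda *q:np.array(q)/2.4+[200,90]
X=ray(m,P,f([182,123],[397,122],[188,300],[393,300]),.028)[:,:2]*1000
print(X.round(1).tolist())
e=X[1]-X[0];print(np.linalg.norm(e),np.degrees(np.arctan2(e[1],e[0]))-90)
for k in(0,1): d=X[k+2]-X[k]; print(np.degrees(np.arctan2(d[1],d[0])))
a=np.radians(4.6); u=np.array([np.cos(a),np.sin(a)]);print('tray c',X[:2].mean(0)+60*u)
zb=.3197-.159-.0735
Y=ray(m,P,f([205,286],[370,286]),zb)[:,:2]*1000; e=Y[1]-Y[0]
print(Y.round(1).tolist(),np.linalg.norm(e),np.degrees(np.arctan2(e[1],e[0]))-90,'carton',Y.mean(0)+30*u)
E
```

```text
[[500.9, -225.3], [495.2, -155.8], [559.1, -220.8], [553.7, -150.5]]
69.71560225663292 4.657950389075978
4.389466530691537
5.170660160853069
tray c [ 557.83153302 -185.69974074]
[[542.3, -210.3], [539.0, -166.2]] 44.20341575656233 4.336285438026593 carton [ 570.57195959 -185.83509127]
```

```bash
python3 -m creep '[[[2,3,-5,-0.25,-0.45,0.2],[0,0,-25,0,0,0],[0,0,-25,0,0,0],[0,0,-10,0,0,0],[0,0,0,0,0,0]]]' && python3 - <<'E'
from h import *
T=pose();print('bottom z',(T[2,3]-.2325)*1000,'tips dir',T[:3,2].round(4)); go(578.8,-182.9,150,184.7)
im=viewer.read_camera('wrist');np.save('P5.npy',cam('wrist')[1])
cv2.imwrite('pics/w5c.png',cv2.resize(im[90:340,200:500],None,fx=2.4,fy=2.4,interpolation=cv2.INTER_CUBIC))
E
```

```text
time: 6.22
tool_pos: [0.5776, -0.1773, 0.2534]
tool_rot: [-3.14, 0.003, -3.057]
contact_force: [1.2, -3.5, -2.5]
opening: 0.0452
bottom z 20.9138227840803 tips dir [ 0.0034 -0.0014 -1.    ]
delta [ 1.2 -5.6 55.6] rot [ 0.08  0.2  -0.12]
```

View pics/w5c.png

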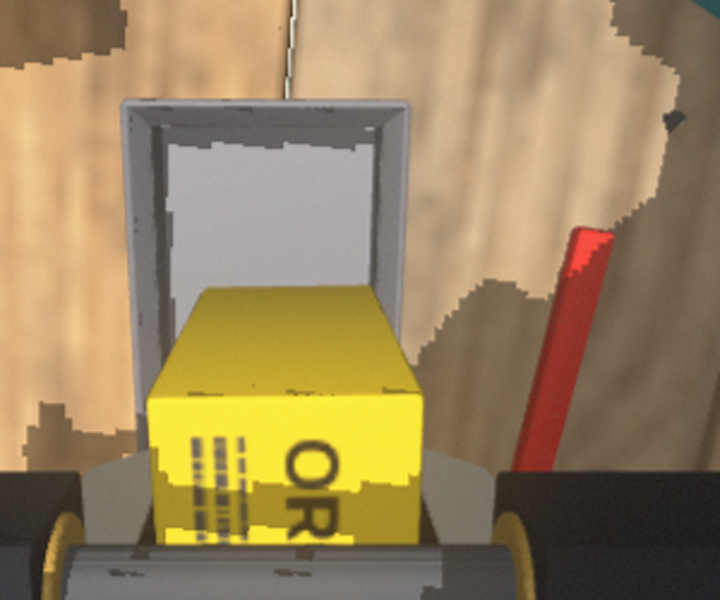

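```bash
python3 -m creep '[[[1,-4,0,0,0.2,0],[0,-1,0,0,0,0],[0,0,0,0,0,0]]]' && python3 - <<'E'
from h import *
T=pose();print('bottom z',(T[2,3]-.2325)*1000,'tips dir',T[:3,2].round(4)); go(578.8,-182.9,150,184.7);print(robot.observe()['contact_force'])
E
```

```text
time: 6.52
tool_pos: [0.5797, -0.1822, 0.2575]
tool_rot: [-3.138, 0.004, -3.056]
contact_force: [0.3, -0.3, -1.9]
opening: 0.0448
bottom z 24.970332362783925 tips dir [ 0.0041 -0.0033 -1.    ]
delta [-0.9 -0.7 51.5] rot [ 0.19  0.24 -0.2 ]
[ 0.30041738 -0.326589   -1.85241821]
```

```bash
python3 -m creep '[[[-1,-1,-12,0.2,0.2,0],[0,0,-6,0,0,0],[0,0,-4,0,0,0]]]' && python3 - <<'E'
from h import *
T=pose();print('bottom z',(T[2,3]-.2325)*1000,'tips dir',T[:3,2].round(4)); go(578.8,-182.9,150,184.7);print(robot.observe()['contact_force'])
E
```

```text
time: 6.77
tool_pos: [0.5794, -0.1838, 0.2372]
tool_rot: [-3.139, 0.006, -3.056]
contact_force: [1.1, 0.9, -2.4]
opening: 0.0451
bottom z 4.72408353613718 tips dir [ 0.0065 -0.0021 -1.    ]
delta [-0.6  0.9 71.8] rot [ 0.12  0.37 -0.18]
[ 1.11991058  0.91594819 -2.39314117]
```

```bash
python3 -m creep '[[[0,0,-3,0.1,0.3,0],[0,0,-2,0,0,0],[0,0,-2,0,0,0]]]'
```

```text
time: 7.02
tool_pos: [0.5796, -0.1836, 0.2361]
tool_rot: [-3.14, 0.004, -3.056]
contact_force: [-6.0, 2.6, 14.9]
opening: 0.0448
```

Contact with the floor (15 N up). Release.

```bash
python3 -m creep '[[[0,0,0,0,0,0],[0,0,0,0,0,0],[0,0,0,0,0,0],[0,0,0,0,0,0]]]' -1 && python3 -m creep '[[[0,0,10,0,0,0],[0,0,30,0,0,0],[0,0,35,0,0,0],[0,0,35,0,0,0],[0,0,10,0,0,0]]]' && python3 - <<'E'
from h import *
im=viewer.read_camera('wrist');cv2.imwrite('pics/w6.png',im);np.save('P6.npy',cam('wrist')[1])
cv2.imwrite('pics/w6c.png',cv2.resize(im[90:340,120:560],None,fx=1.8,fy=1.8,interpolation=cv2.INTER_CUBIC))
go(454.8,-263.6,55,192.2)
E
```

```text
time: 7.35
tool_pos: [0.5798, -0.1838, 0.2371]
tool_rot: [-3.139, 0.006, -3.056]
contact_force: [0.3, -0.1, 0.1]
opening: 0.0673
time: 7.77
tool_pos: [0.5781, -0.1831, 0.3579]
tool_rot: [3.139, -0.004, -3.056]
contact_force: [0.3, 0.1, -0.2]
opening: 0.0914
delta [-123.4  -80.4 -144.3] rot [-0.11 -0.19  7.31]
```

View pics/w6c.png

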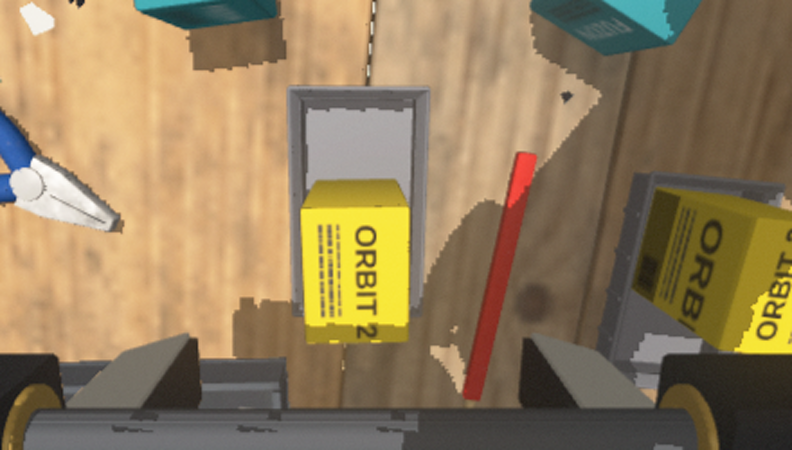

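Yellow_c stands at the +x end of tray_c (crop (355,260)), with the near end free for a teal. On to teal_3.

```bash
python3 -m creep '[[[-25,-16,-14,0,0,3],[-30,-20,-18,0,0,4],[-30,-20,-18,0,0,0],[-24,-16,-14,0,0,0],[0,0,0,0,0,0]]]' && python3 -m creep '[[[0,0,0,0,0,0]]]' && cat >> h.py <<'E'
def teal(x0,x1,y0,y1,im,m,P,z=.07):
    h=cv2.cvtColor(im,cv2.COLOR_BGR2HSV)[y0:y1,x0:x1]
    mk=((h[...,0]>82)&(h[...,0]<100)&(h[...,1]>100)&(h[...,2]>165)).astype(np.uint8)
    for c in cv2.findContours(mk,0,2)[0]:
        if cv2.contourArea(c)<400: continue
        c=c[:,0]+[x0,y0]
        X=ray(m,P,c,z)[:,:2]*1000
        ce,wh,a=cv2.minAreaRect(X.astype(np.float32)); b=cv2.boxPoints((ce,wh,a)); e=max([b[1]-b[0],b[2]-b[1]],key=np.linalg.norm)
        print('teal',np.round(ce,1),np.round(wh,1),'jaw',np.degrees(np.arctan2(e[1],e[0])).round(1)%180,'px',c.min(0),c.max(0))
E
python3 - <<'E'
from h import *
m=viewer.camera_model('wrist');P=np.load('P6.npy');f=lambda *q:np.array(q)/1.8+[120,90]
print('yc bottom edge',ray(m,P,f([305,181],[400,181]),.004).round(4)[:,:2].tolist())
im=viewer.read_camera('wrist');m,P=cam('wrist');cv2.imwrite('pics/w7.png',im)
teal(0,640,0,300,im,m,P)
go(454.8,-263.6,55,192.2)
E
```

```text
time: 8.23
tool_pos: [0.4657, -0.2548, 0.2941]
tool_rot: [-3.141, 0.004, -2.922]
contact_force: [0.5, -0.2, -0.2]
opening: 0.0919
time: 8.32
tool_pos: [0.4647, -0.2553, 0.2934]
tool_rot: [3.141, 0.003, -2.924]
contact_force: [0.8, 0.1, 0.5]
opening: 0.0919
yc bottom edge [[0.5505, -0.216], [0.546, -0.1637]]
teal [ 446.8 -265.5] [18.1 47.9] jaw 101.1 px [273 220] [350 248]
delta [-10.1  -8.4 -79.2] rot [-0.09  0.08 -0.29]
```

```bash
python3 -m creep '[[[-5,-4,-15,0,0,0],[-5,-4,-25,0,0,-0.3],[0,0,-25,0,0,0],[0,0,-8,0,0,0],[0,0,-2,0,0,0]]]' && python3 - <<'E'
from h import *
go(454.8,-263.6,55,192.2)
E
```

```text
time: 8.78
tool_pos: [0.4595, -0.2621, 0.2189]
tool_rot: [-3.136, 0.009, -2.925]
contact_force: [-0.2, 0.7, -0.1]
opening: 0.0921
delta [-4.7 -1.5 -4.9] rot [ 0.2   0.56 -0.18]
```

```bash
python3 -m creep '[[[-4,-1,-6,0.1,0.5,0],[0,0,-2,0,0,0],[0,0,-1,0,0,0],[0,0,-1,0,0,0],[0,0,-1,0,0,0]]]' 1 20 && python3 -m creep '[[[0,0,0,0,0,0],[0,0,0,0,0,0],[0,0,0,0,0,0],[0,0,0,0,0,0]]]' && python3 - <<'E'
from h import *
go(454.8,-263.6,55,192.2)
E
```

```text
time: 9.2
tool_pos: [0.4579, -0.2626, 0.2101]
tool_rot: [-3.136, 0.003, -2.922]
contact_force: [0.1, -1.0, -0.5]
opening: 0.0626
time: 9.53
tool_pos: [0.4582, -0.2628, 0.2114]
tool_rot: [-3.135, 0.005, -2.922]
contact_force: [0.3, -0.2, -1.2]
opening: 0.0499
delta [-3.4 -0.8  2.6] rot [ 0.34  0.34 -0.36]
```

```bash
python3 -m creep '[[[0,0,15,0,0,0],[0,0,30,0.3,0.3,0],[16,17,25,0,0,-3],[22,24,5,0,0,-4],[20,22,0,0,0,0]]]' && python3 -m creep '[[[8,8,0,0,0,0],[0,0,0,0,0,0],[0,0,0,0,0,0]]]' && python3 - <<'E'
from h import *
print(robot.observe()['opening'])
go(529.3,-188,55,184.65)
im=viewer.read_camera('wrist');m,P=cam('wrist');cv2.imwrite('pics/w8.png',im);np.save('P8.npy',P);z=pose()[2,3]-.2114+.07;print(z)
teal(0,640,0,330,im,m,P,z)
E
```

```text
time: 9.95
tool_pos: [0.514, -0.2015, 0.2886]
tool_rot: [3.138, -0.003, -3.059]
contact_force: [0.4, -0.3, -2.1]
opening: 0.0499
time: 10.2
tool_pos: [0.5251, -0.1893, 0.2901]
tool_rot: [3.139, 0.001, -3.054]
contact_force: [-0.8, -1.0, -0.7]
opening: 0.0502
0.050204392397455194
delta [  4.2   1.3 -76.1] rot [-0.15  0.06 -0.37]
0.14861748966850516
teal [ 505.7 -191.6] [ 3.5 48.1] jaw 94.3 px [260 286] [382 295]
teal [ 443.5 -131.4] [14.9 20.5] jaw 156.3 px [475 103] [532 172]
```

```bash
python3 -m creep '[[[3,1,-12,-0.1,0,-0.3],[0,0,-20,0,0,0],[0,0,-10,0,0,0],[0,0,-2,0,0,0]]]' && python3 - <<'E'
from h import *
T=pose();print('bottom z',(T[2,3]-.2114)*1000,'tips dir',T[:3,2].round(4))
go(529.3,-187.8,55,184.65)
E
```

```text
time: 10.58
tool_pos: [0.5256, -0.1917, 0.2449]
tool_rot: [-3.141, 0.001, -3.063]
contact_force: [-0.8, 1.1, -0.6]
opening: 0.0497
bottom z 33.54396619475206 tips dir [ 7.e-04 -1.e-04 -1.e+00]
delta [  3.7   3.9 -30.9] rot [0.01 0.04 0.16]
```

```bash
python3 -m creep '[[[4,4,-2,0,0,0],[0,0,-1,0,0,0],[0,0,-1,0,0,0]]]' && python3 - <<'E'
from h import *
T=pose();print('bottom z',(T[2,3]-.2114)*1000,'tips dir',T[:3,2].round(4))
go(529.3,-187.8,55,184.65)
E
```

```text
time: 10.83
tool_pos: [0.5289, -0.189, 0.2405]
tool_rot: [3.141, -0.001, -3.066]
contact_force: [-0.2, 0.4, 0.1]
opening: 0.0502
bottom z 29.067934187378906 tips dir [-1.4e-03  7.0e-04 -1.0e+00]
delta [  0.4   1.2 -26.5] rot [-0.04 -0.08  0.31]
```

```bash
python3 -m creep '[[[0,1.2,-8,0,0,0.3],[0,0,-8,0,0,0],[0,0,-3,0,0,0]]]' && python3 - <<'E'
from h import *
T=pose();print('bottom z',(T[2,3]-.2114)*1000,'tips dir',T[:3,2].round(4))
go(529.3,-187.8,55,184.65)
E
```

```text
time: 11.08
tool_pos: [0.5294, -0.188, 0.2219]
tool_rot: [-3.14, 0.002, -3.06]
contact_force: [-0.1, 0.2, -1.8]
opening: 0.0501
bottom z 10.458353118545732 tips dir [ 0.0023 -0.0012 -1.    ]
delta [-0.1  0.2 -7.9] rot [ 0.07  0.13 -0.03]
```

Aligned with no side force, so I'll lower onto the floor.

```bash
python3 -m creep '[[[0,0,-4,0,0,0],[0,0,-2,0,0,0],[0,0,-2,0,0,0]]]'; python3 -m creep '[[[0,0,-1.5,0,0,0],[0,0,-1,0,0,0]]]'
```

```text
time: 11.33
tool_pos: [0.5295, -0.1877, 0.2143]
tool_rot: [-3.141, 0.002, -3.06]
contact_force: [-6.0, 4.9, 29.1]
opening: 0.0497
time: 11.5
tool_pos: [0.5294, -0.1875, 0.2143]
tool_rot: [-3.14, 0.003, -3.06]
contact_force: [-1.6, 0.0, 2.4]
opening: 0.0503
```

```bash
python3 -m creep '[[[0,0,0,0,0,0],[0,0,0,0,0,0],[0,0,0,0,0,0],[0,0,0,0,0,0]]]' -1 && python3 -m creep '[[[0,0,10,0,0,0],[0,0,30,0,0,0],[0,0,35,0,0,0],[-10,15,15,0,0,-7],[-22,28,0,0,0,-7]]]' && python3 -m creep '[[[-22,28,0,0,0,-7],[-22,28,0,0,0,-7],[-5,8,-5,0,0,0],[0,0,0,0,0,0],[0,0,0,0,0,0]]]' && python3 - <<'E'
from h import *
im=viewer.read_camera('wrist');m,P=cam('wrist');cv2.imwrite('pics/w9.png',im);np.save('P9.npy',P)
teal(0,640,0,300,im,m,P)
go(444.6,-76.9,55,156.2)
E
```

```text
time: 11.83
tool_pos: [0.5298, -0.1876, 0.2151]
tool_rot: [-3.139, 0.005, -3.059]
contact_force: [-0.6, 0.2, -0.1]
opening: 0.072
time: 12.25
tool_pos: [0.4991, -0.1473, 0.3086]
tool_rot: [-3.141, 0.007, 2.972]
contact_force: [-0.1, 1.0, -0.3]
opening: 0.0916
time: 12.67
tool_pos: [0.4453, -0.078, 0.3087]
tool_rot: [3.141, 0.012, 2.722]
contact_force: [0.7, -0.2, 0.2]
opening: 0.0916
teal [438.5 -77.5] [43.7 21.4] jaw 65.9 px [286 227] [350 257]
delta [ -1.    1.5 -94.6] rot [0.26 0.63 0.28]
```

```bash
python3 -m creep '[[[-1,1,-15,0.2,0.6,0.3],[0,0,-30,0,0,0],[0,0,-30,0,0,0],[0,0,-10,0,0,0],[0,0,-2,0,0,0]]]' && python3 - <<'E'
from h import *
go(444.6,-77.3,55,156.2)
E
```

```text
time: 13.13
tool_pos: [0.4506, -0.083, 0.2209]
tool_rot: [-3.141, 0.014, 2.73]
contact_force: [-0.2, 0.2, 0.1]
opening: 0.0918
delta [-6.   5.7 -6.9] rot [ 0.35  0.7  -0.2 ]
```

```bash
python3 -m creep '[[[-5,5,-6,0.3,0.6,0],[-1,1,-3,0,0,0],[0,0,-1,0,0,0]]]' && python3 - <<'E'
from h import *
go(444.6,-77.3,55,156.2)
E
```

```text
time: 13.38
tool_pos: [0.446, -0.0787, 0.21]
tool_rot: [-3.141, 0.001, 2.729]
contact_force: [0.7, -0.5, 0.1]
opening: 0.0919
delta [-1.4  1.4  4. ] rot [ 0.04  0.06 -0.16]
```

```bash
python3 -m creep '[[[-1,1,1,0,0,0],[0,0,0,0,0,0],[0,0,0,0,0,0],[0,0,0,0,0,0],[0,0,0,0,0,0]]]' 1 20 && python3 -m creep '[[[0,0,0,0,0,0],[0,0,0,0,0,0],[0,0,0,0,0,0],[0,0,0,0,0,0]]]' && python3 - <<'E'
from h import *
go(444.6,-77.3,55,156.2)
E
```

```text
time: 13.8
tool_pos: [0.4459, -0.078, 0.2135]
tool_rot: [3.142, 0.006, 2.73]
contact_force: [-0.2, 0.9, -0.3]
opening: 0.0631
time: 14.13
tool_pos: [0.446, -0.0779, 0.2141]
tool_rot: [3.141, 0.008, 2.73]
contact_force: [-0.2, 0.7, -1.2]
opening: 0.0498
delta [-1.4  0.6 -0.1] rot [ 0.16  0.4  -0.22]
```

```bash
python3 -m creep '[[[0,0,15,0,0,0],[0,0,32,0.2,0.4,0],[0,0,36,0,0,0],[5,4,30,0,0,5],[30,13,5,0,0,6]]]' && python3 -m creep '[[[34,14,0,0,0,6],[34,14,0,0,0,5],[34,14,0,0,0,0],[28,10,0,0,0,0],[0,0,0,0,0,0]]]' && python3 -m creep '[[[0,0,0,0,0,0]]]' && python3 - <<'E'
from h import *
print(robot.observe()['opening'],(pose()[2,3]-.2141)*1000)
go(620,-3.1,55,178.8)
im=viewer.read_camera('wrist');m,P=cam('wrist');cv2.imwrite('pics/w10.png',im);np.save('P10.npy',P)
teal(0,640,0,330,im,m,P,pose()[2,3]-.2141+.07)
E
```

```text
time: 14.55
tool_pos: [0.4764, -0.061, 0.3336]
tool_rot: [-3.14, -0.016, 2.923]
contact_force: [2.5, -0.8, -0.8]
opening: 0.0499
time: 14.97
tool_pos: [0.6138, -0.0048, 0.3378]
tool_rot: [-3.139, -0.005, 3.13]
contact_force: [-1.8, 0.0, -1.3]
opening: 0.0498
time: 15.05
tool_pos: [0.6145, -0.0041, 0.3368]
tool_rot: [-3.139, -0.007, 3.132]
contact_force: [-0.6, 0.1, -0.8]
opening: 0.0497
0.049706077930615274 122.66464613557643
delta [   5.5    1.  -122.8] rot [ 0.16 -0.39 -0.62]
teal [531.7 -99.1] [17.5 25. ] jaw 94.6 px [12 97] [ 94 155]
```

```bash
python3 - <<'E'
from h import *
im=cv2.imread('pics/w10.png')
cv2.imwrite('pics/w10c.png',cv2.resize(im[70:340,20:440],None,fx=1.9,fy=1.9,interpolation=cv2.INTER_CUBIC))
E
```

```text
(no output)
```

View pics/w10c.png

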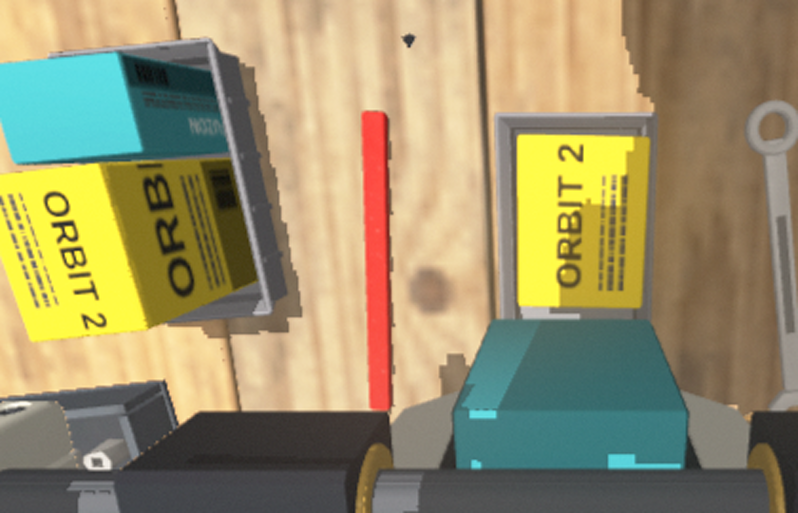

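```bash
python3 - <<'E'
from h import *
m=viewer.camera_model('wrist');P=np.load('P10.npy'); f=lambda *q:np.array(q)/1.9+[20,70]
def show(n,X):
    X=X[:,:2]*1000
    e=X[1]-X[0];print(n,X.round(1).tolist(),'mid',X[:2].mean(0).round(1),np.linalg.norm(e).round(1),'axis',(np.degrees(np.arctan2(e[1],e[0]))-90).round(2))
show('lip near',ray(m,P,f([496,115],[654,113]),.028))
show('lip mid',ray(m,P,f([499,310],[652,310]),.028))
show('yb near',ray(m,P,f([517,136],[650,138]),.094))
show('yb far',ray(m,P,f([518,303],[642,308]),.094))
zb=pose()[2,3]-.2141
show('teal bottom',ray(m,P,f([491,320],[652,320]),zb))
E
```

```text
lip near [[527.2, -37.1], [527.0, 31.1]] mid [527.1  -3. ] 68.2 axis 0.14
lip mid [[614.2, -39.2], [614.8, 32.5]] mid [614.5  -3.4] 71.7 axis -0.52
yb near [[536.5, -22.9], [537.6, 21.8]] mid [537.1  -0.6] 44.7 axis -1.38
yb far [[594.4, -24.4], [596.7, 20.3]] mid [595.5  -2. ] 44.8 axis -2.91
teal bottom [[592.7, -30.7], [593.2, 20.4]] mid [592.9  -5.2] 51.0 axis -0.52
```

```bash
python3 -m creep '[[[6,2,-20,0.15,-0.4,0],[1,0,-30,0,0,0],[0,0,-25,0,0,0],[0,0,-8,0,0,0],[0,0,-1,0,0,0]]]' && python3 - <<'E'
from h import *
T=pose();print('bottom z',(T[2,3]-.2141)*1000,'tips dir',T[:3,2].round(4))
go(621.5,-2.1,55,179.4)
E
```

```text
time: 15.52
tool_pos: [0.6174, -0.0042, 0.2519]
tool_rot: [-3.141, 0.001, 3.128]
contact_force: [0.4, -0.5, -0.8]
opening: 0.0499
bottom z 37.78686327634567 tips dir [ 7.e-04 -6.e-04 -1.e+00]
delta [  4.1   2.1 -37.9] rot [0.03 0.04 0.15]
```

```bash
python3 -m creep '[[[4,2,-4,0,0,0.2],[0.5,0.5,-3,0,0,0],[0,0,-1,0,0,0]]]' && python3 - <<'E'
from h import *
T=pose();print('bottom z',(T[2,3]-.2141)*1000,'tips dir',T[:3,2].round(4))
go(621.5,-2.1,55,179.4)
E
```

```text
time: 15.77
tool_pos: [0.6219, -0.0026, 0.2459]
tool_rot: [-3.141, 0.002, 3.131]
contact_force: [-0.3, 0.1, -1.4]
opening: 0.0501
bottom z 31.808978051825505 tips dir [ 0.0021 -0.001  -1.    ]
delta [ -0.4   0.5 -31.9] rot [0.05 0.12 0.02]
```

```bash
python3 -m creep '[[[0,0.5,-9,0,0.1,0],[0,0,-9,0,0,0],[0,0,-5,0,0,0]]]' && python3 - <<'E'
from h import *
T=pose();print('bottom z',(T[2,3]-.2141)*1000,'tips dir',T[:3,2].round(4))
go(621.5,-2.1,55,179.4)
E
python3 -m creep '[[[0,0,-3,0,0.1,0],[0,0,-2,0,0,0]]]'
```

```text
time: 16.02
tool_pos: [0.6229, -0.0022, 0.225]
tool_rot: [-3.14, 0.007, 3.131]
contact_force: [-0.5, 0.2, -1.0]
opening: 0.0497
bottom z 10.85481137835248 tips dir [ 0.0074 -0.0019 -1.    ]
delta [ -1.4   0.1 -11. ] rot [0.11 0.43 0.02]
time: 16.18
tool_pos: [0.6227, -0.002, 0.2185]
tool_rot: [-3.14, 0.004, 3.131]
contact_force: [-0.2, 0.4, -1.1]
opening: 0.0498
```

```bash
python3 -m creep '[[[0,0,-2,0,0.2,0],[0,0,-1,0,0,0],[0,0,-1,0,0,0]]]'
```

```text
time: 16.43
tool_pos: [0.6232, -0.002, 0.2179]
tool_rot: [-3.14, 0.003, 3.131]
contact_force: [-3.0, -0.0, 5.8]
opening: 0.0498
```

```bash
python3 -m creep '[[[0,0,0,0,0,0],[0,0,0,0,0,0],[0,0,0,0,0,0],[0,0,0,0,0,0]]]' -1 && python3 -m creep '[[[0,0,10,0,0,0],[0,0,30,0,0,0],[0,0,35,0,0,0],[-8,10,25,0,0,0],[-20,31,3,0,0,-3]]]' && python3 -m creep '[[[-20,32,0,0,0,-3],[-20,32,0,0,0,-3],[-20,32,0,0,0,0],[-20,32,0,0,0,0],[-20,32,0,0,0,0]]]' && python3 -m creep '[[[-20,31,0,0,0,0],[-20,31,0,0,0,0],[-12,20,0,0,0,0],[0,0,0,0,0,0],[0,0,0,0,0,0]]]' && python3 - <<'E'
from h import *
im=viewer.read_camera('wrist');m,P=cam('wrist');cv2.imwrite('pics/w11.png',im);np.save('P11.npy',P)
teal(0,640,0,300,im,m,P)
go(446.1,276.1,55,170.4)
E
```

```text
time: 16.77
tool_pos: [0.6236, -0.002, 0.2188]
tool_rot: [-3.139, 0.005, 3.131]
contact_force: [-0.1, -0.3, -0.2]
opening: 0.0718
time: 17.18
tool_pos: [0.5963, 0.0353, 0.3245]
tool_rot: [-3.139, 0.002, 3.074]
contact_force: [0.3, -0.1, 0.9]
opening: 0.0918
time: 17.6
tool_pos: [0.4927, 0.1986, 0.3323]
tool_rot: [3.141, 0.014, 2.954]
contact_force: [0.3, 0.5, 0.0]
opening: 0.0919
time: 18.02
tool_pos: [0.4328, 0.2896, 0.3368]
tool_rot: [3.137, 0.017, 2.961]
contact_force: [0.2, -0.3, 0.1]
opening: 0.0922
delta [  13.   -13.2 -122.9] rot [-0.12  1.01  0.79]
```

```bash
python3 -m creep '[[[11,-11,-20,0,1,0.8],[2,-2,-25,0,0,0],[0,0,-12,0,0,0],[0,0,0,0,0,0]]]' && python3 - <<'E'
from h import *
im=viewer.read_camera('wrist');m,P=cam('wrist');cv2.imwrite('pics/w12.png',im)
teal(0,640,0,300,im,m,P)
go(446.1,276.1,55,170.4)
h=cv2.cvtColor(im,cv2.COLOR_BGR2HSV); mk=((h[...,0]>82)&(h[...,0]<100)&(h[...,1]>100)).astype(np.uint8); mk[300:]=0
for c in cv2.findContours(mk,0,2)[0]:
    if cv2.contourArea(c)>300: print(cv2.boundingRect(c),cv2.approxPolyDP(c,3,True)[:,0].tolist(),[int(h[y,x,2]) for x,y in c[::15,0]])
E
```

```text
time: 18.4
tool_pos: [0.4495, 0.2728, 0.2809]
tool_rot: [3.137, 0.006, 2.972]
contact_force: [-0.5, 0.3, -0.8]
opening: 0.092
delta [ -3.6   3.3 -67.8] rot [-0.25  0.41  0.13]
(284, 214, 83, 77) [[293, 214], [284, 237], [286, 289], [363, 289], [366, 239], [351, 228], [354, 225], [346, 220], [345, 223], [345, 216], [341, 218], [340, 214]] [103, 111, 131, 127, 109, 106, 101]
```

```bash
python3 - <<'E'
from h import *
m,P=cam('wrist'); X=ray(m,P,[[284,238],[366.5,239]],.07)[:,:2]*1000; e=X[1]-X[0]; L=np.linalg.norm(e); e/=L
print(X.round(1),L,np.degrees(np.arctan2(e[1],e[0])),X.mean(0)+17.5*np.array([e[1],-e[0]]))
E
python3 -m creep '[[[-3,3,-18,-0.2,0.4,0],[0,0,-28,0,0,0],[0,0,-15,0,0,0],[0,0,-3,0,0,0],[0,0,-1,0,0,0]]]' && python3 - <<'E'
from h import *
go(446.1,276.1,55,170.4)
E
```

```text
[[427.2 255.1]
 [436.1 303.3]] 49.049001228329246 79.48336989656153 [448.86586574 276.01885873]
time: 18.87
tool_pos: [0.4512, 0.2735, 0.2206]
tool_rot: [3.136, 0.009, 2.966]
contact_force: [0.3, -0.6, -0.6]
opening: 0.0918
delta [-5.1  2.6 -6.6] rot [-0.25  0.56  0.47]
```

```bash
python3 -m creep '[[[-4,3,-5,-0.2,0.5,0],[0,0,-3,0,0,0],[0,0,-1,0,0,0]]]' && python3 -m creep '[[[0,0,0,0,0,0],[0,0,0,0,0,0],[0,0,0,0,0,0],[0,0,0,0,0,0],[0,0,0,0,0,0]]]' 1 20 && python3 -m creep '[[[0,0,0,0,0,0],[0,0,0,0,0,0],[0,0,0,0,0,0],[0,0,0,0,0,0]]]' && python3 - <<'E'
from h import *
go(447.5,276.1,55,170)
E
```

```text
time: 19.12
tool_pos: [0.4484, 0.2766, 0.2142]
tool_rot: [3.138, 0.004, 2.964]
contact_force: [-0.4, -0.0, -0.3]
opening: 0.0922
time: 19.53
tool_pos: [0.4489, 0.2771, 0.2163]
tool_rot: [3.136, 0.007, 2.965]
contact_force: [1.1, -0.9, -1.2]
opening: 0.0627
time: 19.87
tool_pos: [0.4489, 0.2771, 0.2165]
tool_rot: [3.136, 0.008, 2.965]
contact_force: [-0.0, -0.3, 0.1]
opening: 0.0496
delta [-1.4 -1.  -2.5] rot [-0.23  0.49  0.11]
```

```bash
python3 -m creep '[[[0,0,15,0,0,0],[0,0,28,-0.2,0.5,0],[17,-18,25,0,0,-0.3],[24,-26,5,0,0,0],[22,-25,0,0,0,0]]]' && python3 -m creep '[[[8,-10,0,0,0,0],[0,0,0,0,0,0],[0,0,0,0,0,0]]]' && python3 - <<'E'
from h import *
print(robot.observe()['opening'],(pose()[2,3]-.2165)*1000)
go(524.4,192.8,55,169.5)
im=viewer.read_camera('wrist');m,P=cam('wrist');cv2.imwrite('pics/w13.png',im);np.save('P13.npy',P)
cv2.imwrite('pics/w13c.png',cv2.resize(im[90:340,180:480],None,fx=2.4,fy=2.4,interpolation=cv2.INTER_CUBIC))
E
```

```text
time: 20.28
tool_pos: [0.5088, 0.2099, 0.291]
tool_rot: [-3.139, -0.008, 2.968]
contact_force: [0.1, 0.1, -0.6]
opening: 0.0497
time: 20.53
tool_pos: [0.5203, 0.1953, 0.2918]
tool_rot: [-3.139, -0.004, 2.962]
contact_force: [-1.3, 0.0, -1.3]
opening: 0.0499
0.04985648262564617 75.25188985208045
delta [  4.1  -2.5 -77.8] rot [ 0.11 -0.26 -0.22]
```

View pics/w13c.png

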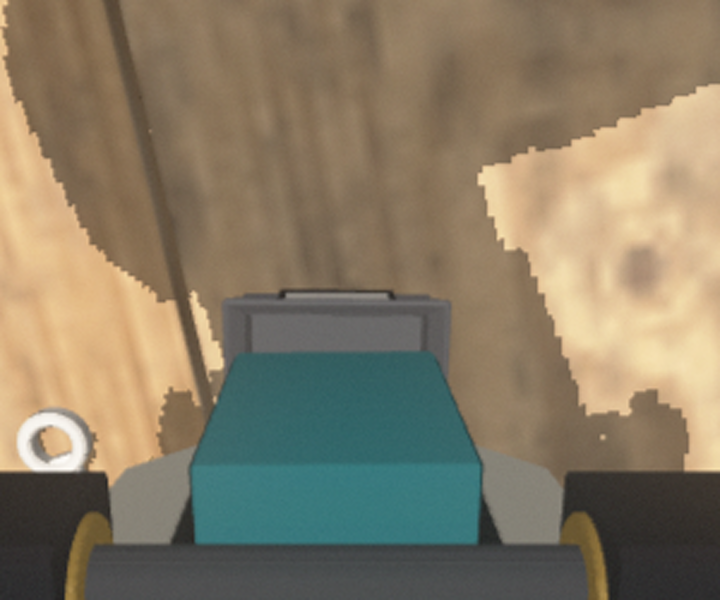

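Held teal's lower edge runs (236..434, 352), and tray_a's near lip (222..450, 299). Measuring the offset.

```bash
python3 - <<'E'
from h import *
m=viewer.camera_model('wrist');P=np.load('P13.npy'); f=lambda *q:np.array(q)/2.4+[180,90]
def show(n,X,d):
    X=X[:,:2]*1000
    e=X[1]-X[0];L=np.linalg.norm(e);a=np.arctan2(e[1],e[0])-np.pi/2
    print(n,X.round(1).tolist(),L.round(1),'axis',np.degrees(a).round(2),'centre',(X.mean(0)+d*np.array([np.cos(a),np.sin(a)])).round(1))
show('lip',ray(m,P,f([222,300],[450,300]),.028),60)
show('lip2',ray(m,P,f([224,350],[449,350]),.028),0)
show('teal',ray(m,P,f([236,353],[434,352]),.0753),17.5)
E
```

```text
lip [[489.3, 163.7], [501.8, 232.9]] 70.4 axis -10.17 centre [554.6 187.7]
lip2 [[505.1, 160.9], [517.5, 230.4]] 70.7 axis -10.16 centre [511.3 195.6]
teal [[494.9, 172.7], [503.5, 222.2]] 50.2 axis -9.86 centre [516.4 194.4]
```

```bash
python3 -m creep '[[[5,-1.5,-10,0.1,-0.25,-0.1],[1,0,-20,0,0,0],[0,0,-8,0,0,0],[0,0,-2,0,0,0]]]' && python3 - <<'E'
from h import *
T=pose();print('bottom z',(T[2,3]-.2165)*1000,'tips dir',T[:3,2].round(4))
go(525.5,193.8,55,169.6)
E
```

```text
time: 20.92
tool_pos: [0.5237, 0.1976, 0.2484]
tool_rot: [3.141, -0.002, 2.965]
contact_force: [0.5, -0.1, -0.2]
opening: 0.0498
bottom z 31.935153292842354 tips dir [-1.7e-03  6.0e-04 -1.0e+00]
delta [  1.8  -3.8 -34.4] rot [-0.03 -0.1  -0.29]
```

```bash
python3 -m creep '[[[2,-4,-1,0,0,-0.2],[0,-0.5,-1,0,0,0],[0,0,0,0,0,0]]]' && python3 - <<'E'
from h import *
T=pose();print('bottom z',(T[2,3]-.2165)*1000,'tips dir',T[:3,2].round(4))
go(525.5,193.8,55,169.6)
E
```

```text
time: 21.17
tool_pos: [0.5247, 0.1943, 0.2449]
tool_rot: [-3.141, -0.005, 2.964]
contact_force: [0.6, -0.0, -0.9]
opening: 0.0499
bottom z 28.411321764161197 tips dir [-0.0053  0.     -1.    ]
delta [  0.8  -0.5 -30.9] rot [-0.   -0.31 -0.22]
```

```bash
python3 -m creep '[[[0.5,-0.5,-8,0,-0.3,-0.2],[0,0,-8,0,0,0],[0,0,-3,0,0,0]]]' && python3 - <<'E'
from h import *
T=pose();print('bottom z',(T[2,3]-.2165)*1000,'tips dir',T[:3,2].round(4))
go(525.5,193.8,55,169.6)
E
python3 -m creep '[[[0,0,-3,0,0,0],[0,0,-2,0,0,0]]]'
```

```text
time: 21.42
tool_pos: [0.5258, 0.1939, 0.2264]
tool_rot: [3.14, 0.004, 2.96]
contact_force: [0.3, 0.4, -0.8]
opening: 0.0501
bottom z 9.903174043463997 tips dir [ 0.0047  0.001  -1.    ]
delta [ -0.3  -0.1 -12.4] rot [-0.06  0.27  0.  ]
time: 21.58
tool_pos: [0.5257, 0.1938, 0.2204]
tool_rot: [3.14, 0.004, 2.96]
contact_force: [-3.9, -4.6, 18.2]
opening: 0.0499
```

```bash
python3 -m creep '[[[0,0,0,0,0,0],[0,0,0,0,0,0],[0,0,0,0,0,0],[0,0,0,0,0,0],[0,0,0,0,0,0]]]' -1 && python3 -m creep '[[[0,0,8,0,0,0],[0,0,30,0,0,0],[0,0,38,0,0,0],[0,0,38,0,0,0],[0,-20,38,0,0,3]]]' && python3 -m creep '[[[10,-30,30,0,0,4],[15,-35,20,0,0,3],[20,-38,0,0,0,0],[20,-38,0,0,0,0],[15,-30,0,0,0,0]]]' && python3 -m creep '[[[0,0,0,0,0,0],[0,0,0,0,0,0],[0,0,0,0,0,0]]]' && python3 - <<'E'
from h import *
print(robot.observe()['opening'],pose()[:3,3])
im=viewer.read_camera('wrist');m,P=cam('wrist');cv2.imwrite('pics/w14.png',im)
teal(0,640,0,300,im,m,P,.074)
it=viewer.read_camera('top');mt,Pt=cam('top');cv2.imwrite('pics/t2.png',it); print('top'); 
h=cv2.cvtColor(it,cv2.COLOR_BGR2HSV)
for nm,hh in(('teal',(82,100)),('yel',(22,34))):
    for I,M,Q,n in((im,m,P,'w'),(it,mt,Pt,'t')):
        h=cv2.cvtColor(I,cv2.COLOR_BGR2HSV); mk=((h[...,0]>=hh[0])&(h[...,0]<=hh[1])&(h[...,1]>100)&(h[...,2]>60)).astype(np.uint8)
        mk=cv2.morphologyEx(mk,cv2.MORPH_CLOSE,np.ones((5,5)))
        if n=='w': mk[300:]=0
        for c in cv2.findContours(mk,0,2)[0]:
            if cv2.contourArea(c)>150:
                ce,wh,a=cv2.minAreaRect(ray(M,Q,c[:,0],.074 if nm=='teal' else .094)[:,:2].astype(np.float32)*1000)
                if 430<ce[0]<700 and abs(ce[1])<320: print(n,nm,np.round(ce),np.round(wh),round(a))
E
```

```text
time: 22.0
tool_pos: [0.5259, 0.1938, 0.2205]
tool_rot: [3.14, 0.004, 2.96]
contact_force: [-0.3, 1.4, 0.8]
opening: 0.0785
time: 22.42
tool_pos: [0.5227, 0.1758, 0.3696]
tool_rot: [-3.138, -0.012, 3.014]
contact_force: [0.3, -0.1, -0.3]
opening: 0.0921
time: 22.83
tool_pos: [0.5984, 0.008, 0.4363]
tool_rot: [-3.139, 0.012, -3.127]
contact_force: [1.2, 0.9, -1.1]
opening: 0.0917
time: 23.08
tool_pos: [0.5999, 0.0009, 0.4381]
tool_rot: [-3.137, 0.015, -3.136]
contact_force: [-0.3, 0.3, -0.4]
opening: 0.0919
0.09190212913405156 [0.59991545 0.00090641 0.43810743]
teal [619.7 -11.2] [30.4 33.3] jaw 179.2 px [296 215] [325 245]
teal [ 525.3 -188.3] [33.7 48.4] jaw 94.6 px [101 116] [156 155]
teal [522.4 193.7] [48.9 33.7] jaw 80.1 px [492 114] [550 157]
top
w teal [619.  -3.] [49. 36.] 89
w teal [ 525. -176.] [35. 74.] 5
w teal [522. 191.] [55. 35.] 80
t teal [517. 190.] [58. 45.] 80
t teal [ 522. -187.] [41. 53.] 7
w yel [680. -23.] [ 21. 145.] 1
w yel [573. 168.] [80. 60.] 80
w yel [ 574. -167.] [61. 80.] 6
w yel [565.  -1.] [45. 63.] 89
t yel [567. 180.] [57. 78.] 80
t yel [ 569. -179.] [74. 59.] 5
```

```bash
python3 - <<'E'
from cell import robot
print(robot.hand_in())
E
```

```text
the job is handed in; nothing more can be done
None
```

I finished both rounds and handed the job in at about 23 s of the 62 s allowed. I first put yellow_c in tray_c. I then put teal_3 in tray_c, teal_2 in tray_b and teal_1 in tray_a, pressing each carton lightly onto the tray floor before letting go.

**Last wrist picture:** the teal carton tops were about 32 mm from the tray centre in every tray and within about 1.5 mm of its midline. The ones in trays a and c had the size expected for an upright carton on the floor. For tray_b only the wider colour mask gave the full 49 x 36 mm top; the bright-top mask caught only part of it. The gripper was open and clear of everything.

**Yellow cartons:** yellow_b read (565, -1) mm, where it was at the start. The masks for yellow_a and yellow_c also took in side faces, so they only show that these two cartons still stand where they were.

**Less certain:**
- While lowering yellow_c, it drifted about 5 mm and touched the tray wall with about 3.5 N. I re-centred it and carried on.
- The arm hid tray_b in the last overhead picture.
- I did not measure the tools again. The pencil, and the spanner and pliers as far as they were in view, looked undisturbed in earlier pictures, and no move came near them.

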